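# Push the row of printed carriages home and lock it

### The arm

A 6-joint arm with a two-finger parallel gripper is mounted at the origin on the work surface. World frame = base frame: x ahead of the robot, y to its left, z up, the work surface at z = 0. Lengths are in m, angles in rad, forces in N, time in s.
With the tool pointing down it reaches from about 0.325 to 1 m from the base axis. Payload 5.1 kg.
Tool frame: the origin (TCP) lies midway between the tips of the shut fingers; the grasp point (between the pads) lies 19 mm behind it; y points along the fingers, x is the direction in which the jaws open and shut, and the axes are right-handed (so a half turn about y gives the same grasp; the last joint's range is limited). The gripper opens to 85 mm and grips with 20 to 120 N. Pads are 22 mm wide; open, the fingers measure 114 mm over their backs; the gripper's body (76 mm by 85 mm) begins 54 mm behind the grasp point. The pads swing forward as they close: fully open they stand 13 mm farther back than shut.
Start: joints at [-1.388, 0.124, 1.65, -0, 1.367, -0.083], TCP at [0.171, -0.627, 0.231] pointing down, gripper open.
Joint ranges: [-2.61, 2.61], [-1.02, 2.33], [0.03, 2.71], [-1.35, 4.49], [0.32, 2.68], [-2.91, 2.91]. Speed limits (rad/s): [2.57, 2.57, 3.14, 3.14, 3.14, 3.14].

### API

Orientations are given as a rotation vector (axis times angle).
In Python, from workcell import env, viewer gives the robot as it stands.
- The arm moves only by the shell command python3 -m handwheel 'ROWS' [FORCE]. ROWS is JSON, a list of rows, each a list of 3 entries, a list of its own where there are three numbers: the shift along the tool's x, y, z normalised to -1 to 1, where 1 is 500 mm, then the turn, a rotation vector about the tool's x, y, z normalised to -1 to 1, where 1 is 90 degrees, then the opening in per cent of the stroke, from 0 (shut) to 100 (fully open). A call has 1 to 8 rows; each row is the pose to reach, as a shift and turn from the pose measured when the call began, along the tool's axes at that moment; what a row does not reach only later rows make up. A row lasts 1/8 s, in which the tool goes at most 62.5 mm and 10.7 degrees, less where a joint would pass 70% of its speed; a pose out of reach is approached as far as the arm can. A call with a number of a shift or a turn outside -1 to 1 is refused whole. A call with a gripper value outside its range is refused whole. The fingers move at their own pace and stop on an object; FORCE is the grip in N (left out, the last holds). Time passes only in rows, so rows that repeat a pose let the fingers close. It gives the time, the measured TCP pose, the force and the opening at its end, in the units of the state.
- env.get_state(): the state, without advancing time (a new reading comes with each control period).
- viewer.grab_frame(name): name is "scene" or "top"; returns a dict with "frame" (400x640x3 uint8, red, green, blue), "camera_matrix" (3x3 intrinsics, pixels), "world_to_cam" (4x4, takes a point from world to camera coordinates). Camera axes: x right, y up, looking along -z (the intrinsics and any distortion apply to the point x, -y, -z); pixel columns grow to the right and rows downward; lengths in m; the calibration is good to about 2 mm. A picture is of the moment at which its call begins. There is no depth.
- env.close_job(): hands the job in, once; it reports no verdict.
Trained networks look in the newest picture that a camera, given by its name, has taken for a name from the list of things; names that differ only in an ending like _2 or _b are one class to them, and where a whole thing is asked for, a point or a joint stands for the part that bears it (a point fixed in the world has none). Each returns a list of dicts, best first, with "p" (0 to 1); they miss things now and then, are a little off and sometimes report something else, mostly with a low value. They report only what shows in the picture. A call takes as long as a camera call. They do not tell look-alikes from the thing itself.
- viewer.regions_of(camera, label): "region" (400x640 bool, what is visible of it) and "point" ([row, column] in pixels, amid what is visible of it).
The state is a dict: "t": time; "qpos": joint angles; "dq": joint speeds; "tau": joint torques, N m; "position": TCP position; "eef_rot": TCP orientation; "ft_force": force on the tool from outside, world axes, zero at the start; "moment": the same for the moment, N m; "grip_width": finger opening in m.
Only numpy, scipy, OpenCV 4.12 (cv2) and the standard library are available. Lean on these libraries where they do the work, as an engineer would, in place of code of your own. Each camera call takes 0.05 s, during which the arm holds its last target. There are 200 camera calls.

### The job

Push the row of four yellow printed carriages along the rail from its free end, all together as one touching row, until the first one is hard against the black end stop. Then push the red keeper by its upright tab all the way in towards the rail, so that it locks the row from behind, and move the arm clear. Nothing is to be lifted off the rail, and the other things on the desk stay where they are.

Things in the scene. Friction and masses are not known exactly. Their poses are not given: they have to be found in the camera images.
- fixture: fixed blue-grey metal plate, 80 x 320 mm, 8 mm thick, on the desk, with a steel rail 16 mm wide along its y axis (y = -150 to +140 mm, rail top 22 mm above the desk). Origin on the desk under the plate's centre; y along the rail to the end stop, x across, z up. A wing at -x (to x = -105, y = -49 to +21 mm) carries the keeper between two guides 24 mm high. Place and yaw vary
- stop_face (a point): middle of the face of the black end stop (50 mm wide, top 52 mm above the desk), at y = +140 mm of the fixture on the rail's centre line, 35 mm above the desk; axes as the fixture's
- part1: first yellow carriage, nearest the stop: a saddle on the rail, 36 mm long (along the rail), 44 mm wide, 37 mm high, 55 to 110 g, 1.5 mm side play. Origin in the middle of its underside (bottom of its skirts), 11 mm above the desk; top 48 mm above the desk. y along the rail to the stop, z up. A few newtons push all four
- part2: second yellow carriage, same shape and axes as part1
- part3: third yellow carriage, same shape and axes as part1
- part4: last yellow carriage, at the row's free end, shape and axes as part1. At the start the row stands 60 to 110 mm short of the stop; with the row home, this one's free face lies at y = -4 mm of the fixture
- keeper (a joint): red keeper, m: 0 fully out, 0.025 fully in (hard end). Slides along the fixture's +x at y = -14 mm, stays where left, 1.5 N moves it; starts 0 to 6 mm in. Its bolt, 12 mm wide, lies 9 to 20 mm above the desk, below the rail top. Fully in, it stands beside the rail 4 mm behind the last carriage of a row that is home; a carriage in its way blocks it
- keeper_tab (a point): middle of the outer face (facing -x of the fixture) of the keeper's upright tab, 34 mm above the desk; the tab is 32 mm wide along the rail, 12 mm thick and reaches from 9 to 46 mm above the desk; moves with the keeper; at joint 0 it lies at x = -86 mm, y = -14 mm of the fixture; axes as the fixture's
- spare: loose grey spare carriage, same shape, 37 mm high, standing on the desk beyond the rail, 85 mm or more from it; leave alone; origin under its middle
- screw_jar: loose small glass jar, 40 mm across, 50 mm high, on the desk beyond the rail; leave alone; origin under its middle
- glue: loose white bottle with orange cap, 48 mm across, 130 mm high; leave alone; origin under its middle
- driver: loose blue screwdriver, 190 mm long, lying; leave alone
- scraper: loose spatula with green handle, 210 mm long, lying; leave alone
- spool: loose spool of white filament, 200 mm across, 60 mm high, lying flat; leave alone; origin under its middle
- mug: loose blue mug, 80 mm across, 90 mm high; leave alone; origin under its middle
Things that resemble listed ones, but are neither listed nor needed, are in the scene too. What is shaped like the part2 but brown, pink or purple is not meant.

How it is judged:
By the outcome, as a careful person would: the job done as asked, in the order asked, and still so for the second after the job is handed in, with the robot touching nothing.
It also fails if it takes over 45 s, if anything falls off the work surface, if the arm or the gripper's body presses on something with over 40 N, if the wrist force passes 120 N, or if a joint passes its speed limit or range.

## Working session

There is one attempt and no reset: what is moved stays moved. The work goes in short steps, Python scripts to look and compute and a shell command to move; the robot and the scene stay as the last step left them, time stands still between calls to the robot, and variables do not carry over. Pictures are saved under pics/ and viewed, about 8 in all and at most 12, crops included, and the job is handed in when it is done.

```bash
mkdir -p pics; ls; cat > h.py <<'E'
import numpy as np, cv2
from workcell import env, viewer
def grab(n):
    f=viewer.grab_frame(n); return f["frame"],np.array(f["camera_matrix"]),np.array(f["world_to_cam"])
def proj(K,T,P):
    P=np.atleast_2d(P); c=(T@np.c_[P,np.ones(len(P))].T)[:3]; c=K@np.array([c[0],-c[1],-c[2]]); return (c[:2]/c[2]).T
def unproj(K,T,uv,z):
    uv=np.atleast_2d(uv); d=np.linalg.inv(K)@np.c_[uv,np.ones(len(uv))].T
    d=np.array([d[0],-d[1],-d[2]]); R=T[:3,:3]; o=-R.T@T[:3,3]; w=(R.T@d).T
    return o+w*((z-o[2])/w[:,2])[:,None]
E
python3 - <<'E'
from h import *
s=env.get_state(); print({k:np.round(v,4).tolist() for k,v in s.items()})
for n in("top","scene"):
    f,K,T=grab(n); cv2.imwrite(f"pics/{n}0.png",f[:,:,::-1]); np.savez(n+"0",f=f,K=K,T=T)
    print(n,K.round(1).tolist(),(-T[:3,:3].T@T[:3,3]).round(3))
    for l in("fixture","part1","keeper","keeper_tab"):
        for r in viewer.regions_of(n,l): print(n,l,round(r["p"],2),np.round(r["point"]),r["region"].sum())
E
```

```text
pics
{'t': 0.0, 'qpos': [-1.3876, 0.1245, 1.6516, -0.0, 1.3675, -0.0826], 'dq': [-0.0001, 0.0027, 0.0016, 0.0012, 0.0, 0.0009], 'tau': [-0.0013, -42.3612, -36.5451, -0.0002, 0.0069, 0.0], 'position': [0.1706, -0.6266, 0.2301], 'eef_rot': [-1.3219, 1.0123, -1.0097], 'ft_force': [1.0183, -0.7924, -0.7717], 'moment': [0.047, 0.0043, -0.0019], 'grip_width': 0.0852}
top [[456.0, 0.0, 316.3], [0.0, 456.0, 199.1], [0.0, 0.0, 1.0]] [ 0.468 -0.065  1.388]
top fixture 0.56 [206. 301.] 2545
top part1 0.74 [139. 310.] 176
top part1 0.74 [242. 268.] 201
top part1 0.73 [194. 290.] 176
top part1 0.63 [197. 303.] 202
top part1 0.57 [203. 314.] 170
top part1 0.53 [249. 334.] 180
top keeper 0.32 [195. 292.] 149
top keeper_tab 0.54 [221. 305.] 75
scene [[379.8, 0.0, 318.0], [0.0, 379.8, 197.8], [0.0, 0.0, 1.0]] [1.203 0.127 0.889]
scene fixture 0.9 [225. 347.] 2150
scene part1 0.76 [265. 310.] 328
scene part1 0.73 [216. 353.] 304
scene part1 0.69 [200. 317.] 240
scene part1 0.63 [170. 323.] 216
scene part1 0.61 [206. 327.] 208
scene part1 0.6 [213. 339.] 236
scene part1 0.58 [186. 382.] 244
scene keeper 0.32 [202. 316.] 235
scene keeper_tab 0.57 [189. 343.] 121
```

View pics/top0.png

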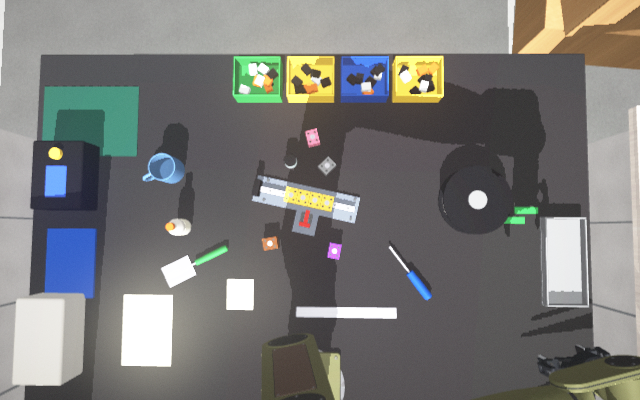

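View pics/scene0.png

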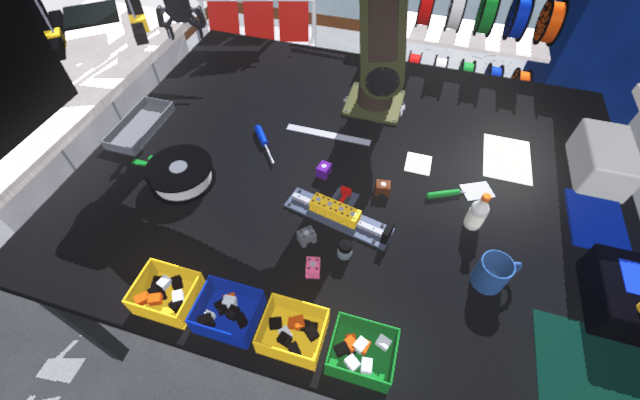

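Top view: yellow row on the rail from (289,194) to (330,203), black stop at (258,187), red keeper at (305,220) and free rail end at (357,210). Look-alikes are pink (312,138), brown (270,243), purple (334,251) and the grey spare (327,166). I choose the four yellow ones on the rail and check that in a crop.

```bash
python3 - <<'E'
from h import *
for n,(r0,r1,c0,c1) in dict(top=(165,245,240,370),scene=(170,255,275,405)).items():
    d=np.load(n+"0.npz"); f,K,T=d["f"],d["K"],d["T"]
    hsv=cv2.cvtColor(f,cv2.COLOR_RGB2HSV); w=np.zeros(f.shape[:2],bool); w[r0:r1,c0:c1]=1
    ye=w&(abs(hsv[...,0].astype(int)-26)<8)&(hsv[...,1]>110)&(hsv[...,2]>90)
    re=w&((hsv[...,0]<7)|(hsv[...,0]>173))&(hsv[...,1]>150)&(hsv[...,2]>60)
    for nm,m,z in(("y",ye,.048),("r",re,.046)):
        v,u=np.nonzero(m); print(n,nm,m.sum())
        P=unproj(K,T,np.c_[u,v],z)[:,:2]
        (c,s,a)=cv2.minAreaRect((P*1000).astype(np.float32)); print(np.round(c,1),np.round(s,1),round(a,1), P.mean(0).round(4))
    if n=="top": cv2.imwrite("pics/crop.png",cv2.resize(f[r0:r1,c0:c1,::-1],None,fx=6,fy=6,interpolation=cv2.INTER_CUBIC))
E
```

```text
top y 558
[554.5  -6.3] [143.8  44.5] 77.8 [ 0.5531 -0.0121]
top r 79
[495.9   6.6] [44.1 29.4] 0.5 [0.4917 0.003 ]
scene y 923
[570.3  -5.8] [150.7  69. ] 78.0 [ 0.5727 -0.0037]
scene r 117
[504.5  10. ] [58.5 30.1] 7.7 [0.5007 0.0076]
```

View pics/crop.png

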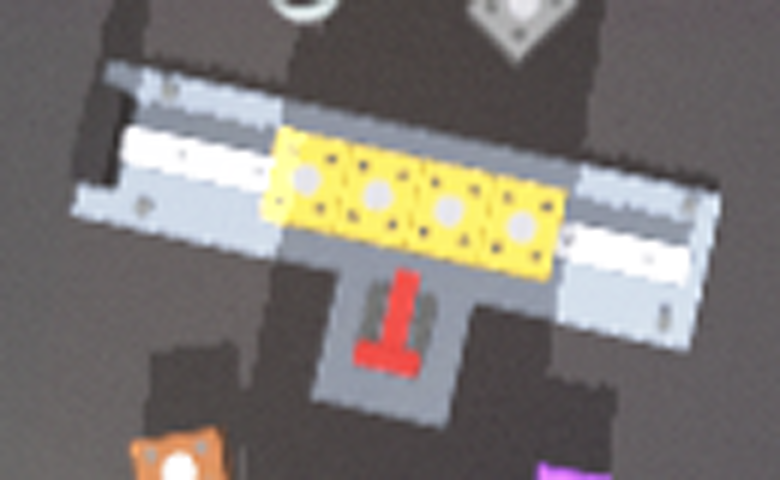

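The crop confirms the four touching yellow carriages, with the stop at crop left (110,140) and the keeper's tab on the robot side at (388,358). Next I compute the fixture pose and the tool axes.

```bash
cat >> h.py <<'E'
from scipy.spatial.transform import Rotation as Ro
from scipy.optimize import least_squares
def fw(p,L): # fixture->world, m
    L=np.atleast_2d(L).astype(float); c,s=np.cos(p[2]),np.sin(p[2]); return np.c_[p[0]+c*L[:,0]-s*L[:,1],p[1]+s*L[:,0]+c*L[:,1],L[:,2]]
def goal(p,L,zdir=(0,1)):
    "shift (tool axes,/0.5m) and turn(/90deg) to put TCP at fixture point L, tool y down, tool z along fixture zdir"
    s=env.get_state(); R0=Ro.from_rotvec(s["eef_rot"]).as_matrix()
    d=fw(p,[L])[0]-s["position"]; a=(fw(p,[[*zdir,0]])-fw(p,[[0,0,0]]))[0]
    y=np.array([0,0,-1.]); R=np.c_[np.cross(y,a),y,a]
    return (R0.T@d/.5).round(4),(Ro.from_matrix(R0.T@R).as_rotvec()/(np.pi/2)).round(4)
def local(p,w):
    w=np.array(w); c,s=np.cos(p[2]),np.sin(p[2]); d=w[:2]-p[:2]; return np.array([c*d[0]+s*d[1],-s*d[0]+c*d[1],w[2]])
E
python3 - <<'E'
from h import *
d=np.load("top0.npz"); K,T=d["K"],d["T"]
C=np.array([[720,195],[690,350],[72,212],[690,265],[124,148]],float); uv=(C+.5)/6-.5+[240,165]
L=np.array([[40,-160,8],[-40,-160,8],[-40,160,8],[0,-150,22],[0,140,22]])/1e3
r=least_squares(lambda p:(proj(K,T,fw(p,L))-uv).ravel(),[.55,0,-.2]); p=r.x
print(p,np.degrees(p[2]),r.fun.round(2)); np.save("p",p)
for nm,c in(("row",(272,130,48)),("rowleftbot",(262,218,48)),("rowR",(567,188,48)),("rowRb",(550,280,48)),("tabL",(352,365,46)),("tabR",(418,377,46))):
    w=unproj(K,T,((np.array(c[:2])+.5)/6-.5+[240,165]),c[2]/1e3)[0]; print(nm,(local(p,w)*1e3).round(1))
s=env.get_state(); print(Ro.from_rotvec(s["eef_rot"]).as_matrix().round(3))
print("local tcp",local(p,s["position"]).round(3))
for z in((0,1),(0,-1),(1,0)): print(z,goal(p,[0,-.125,.10],z))
E
```

```text
[ 0.55667965  0.00419015 -0.20701581] -11.861132256834626 [ 0.48 -0.12 -0.01 -0.08 -0.07  0.56 -0.24  0.23 -0.15 -0.6 ]
row [21.1 65.3 48. ]
rowleftbot [-22.4  60.7  48. ]
rowR [ 23.7 -82.6  48. ]
rowRb [-22.2 -84.   48. ]
tabL [-83.4   2.   46. ]
tabR [-82.3 -30.9  46. ]
[[ 0.263  0.     0.965]
 [-0.965  0.     0.263]
 [-0.    -1.     0.   ]]
local tcp [-0.248 -0.697  0.231]
(0, 1) (array([-0.793 ,  0.2626,  0.9627]), array([-0.   , -0.699,  0.   ]))
(0, -1) (array([-0.793 ,  0.2626,  0.9627]), array([-0.   ,  1.301, -0.   ]))
(1, 0) (array([-0.793 ,  0.2626,  0.9627]), array([-0.   ,  0.301, -0.   ]))
```

```bash
python3 -m handwheel '[[[-0.793,0.06,0.963],[0,-0.699,0],0],[[-0.793,0.06,0.963],[0,-0.699,0],0],[[-0.793,0.06,0.963],[0,-0.699,0],0],[[-0.793,0.06,0.963],[0,-0.699,0],0],[[-0.793,0.06,0.963],[0,-0.699,0],0],[[-0.793,0.06,0.963],[0,-0.699,0],0],[[-0.793,0.06,0.963],[0,-0.699,0],0],[[-0.793,0.06,0.963],[0,-0.699,0],0]]' 40
python3 - <<'E'
from h import *
p=np.load("p.npy"); s=env.get_state(); print(local(p,s["position"]).round(4),goal(p,[0,-.125,.03]))
E
```

```text
t: 1.5
position: [0.4603, -0.2178, 0.2077]
eef_rot: [-1.565, 0.162, -0.164]
ft_force: [0.3, 0.1, 0.8]
grip_width: 0.0002
[-0.0487 -0.2371  0.2077] (array([0.097 , 0.3554, 0.2244]), array([ 0.0003, -0.0001,  0.0008]))
```

```bash
python3 -m handwheel '[[[0.097,0,0.224],[0,0,0],0],[[0.097,0,0.224],[0,0,0],0],[[0.097,0.1,0.224],[0,0,0],0],[[0.097,0.2,0.224],[0,0,0],0],[[0.097,0.28,0.224],[0,0,0],0],[[0.097,0.28,0.224],[0,0,0],0]]'
python3 - <<'E'
from h import *
p=np.load("p.npy"); s=env.get_state(); print(local(p,s["position"]).round(4),goal(p,[0,-.118,.029]))
f,K,T=grab("top"); g,_,_=grab("scene")
a=cv2.resize(f[165:245,240:370,::-1],None,fx=4,fy=4,interpolation=cv2.INTER_CUBIC);b=cv2.resize(g[170:245,275:405,::-1],None,fx=4,fy=4,interpolation=cv2.INTER_CUBIC)
cv2.imwrite("pics/c1.png",np.vstack([a,b])[:600])
E
```

```text
t: 2.25
position: [0.528, -0.1173, 0.0641]
eef_rot: [-1.564, 0.168, -0.157]
ft_force: [-0.1, 0.0, 0.1]
grip_width: 0.0002
[-0.0031 -0.1248  0.0641] (array([0.0067, 0.0701, 0.0135]), array([-0.0003, -0.    , -0.0043]))
```

View pics/c1.png

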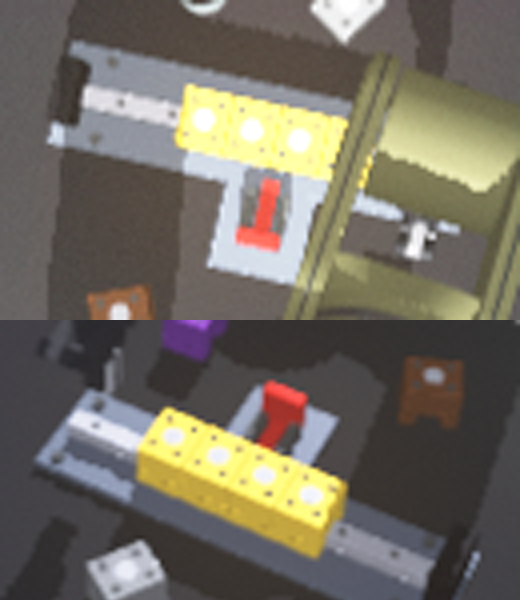

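The crop shows the shut fingers behind the row's free end over the rail (scene crop (110,370)), clear of the yellow row. I lower them and push slowly.

```bash
python3 -m handwheel '[[[0.006,0.04,0],[0,0,0],0],[[0.006,0.07,0],[0,0,0],0],[[0.006,0.07,0],[0,0,0],0],[[0.006,0.07,0.02],[0,0,0],0],[[0.006,0.07,0.035],[0,0,0],0],[[0.006,0.07,0.05],[0,0,0],0],[[0.006,0.07,0.06],[0,0,0],0],[[0.006,0.07,0.07],[0,0,0],0]]'
python3 - <<'E'
from h import *
p=np.load("p.npy"); s=env.get_state(); print(local(p,s["position"]).round(4),goal(p,[0,-.015,.029]))
E
```

```text
t: 3.35
position: [0.5421, -0.085, 0.0341]
eef_rot: [-1.567, 0.16, -0.164]
ft_force: [-0.5, -2.9, 0.9]
grip_width: 0.0002
[ 0.004  -0.0903  0.0341] (array([-0.008 ,  0.01  ,  0.1507]), array([0.0011, 0.0003, 0.0019]))
```

```bash
python3 -m handwheel '[[[-0.002,0.005,0.012],[0,0,0],0],[[-0.004,0.01,0.024],[0,0,0],0],[[-0.006,0.01,0.036],[0,0,0],0],[[-0.008,0.01,0.048],[0,0,0],0],[[-0.008,0.01,0.06],[0,0,0],0],[[-0.008,0.01,0.072],[0,0,0],0],[[-0.008,0.01,0.084],[0,0,0],0],[[-0.008,0.01,0.096],[0,0,0],0]]'
python3 - <<'E'
from h import *
p=np.load("p.npy"); s=env.get_state(); print(local(p,s["position"]).round(4),goal(p,[0,-.015,.029]))
E
```

```text
t: 4.35
position: [0.5488, -0.0375, 0.0294]
eef_rot: [-1.568, 0.159, -0.166]
ft_force: [1.4, -4.6, 2.5]
grip_width: -0.0001
[ 0.0008 -0.0424  0.0294] (array([-0.0017,  0.0006,  0.0549]), array([0.0016, 0.0002, 0.0032]))
```

```bash
python3 -m handwheel '[[[0,0,0.012],[0,0,0],0],[[0,0,0.022],[0,0,0],0],[[0,0,0.03],[0,0,0],0],[[0,0,0.036],[0,0,0],0],[[0,0,0.042],[0,0,0],0],[[0,0,0.046],[0,0,0],0],[[0,0,0.048],[0,0,0],0]]'
python3 - <<'E'
from h import *
p=np.load("p.npy"); s=env.get_state(); print(local(p,s["position"]).round(4),s["ft_force"].round(1),goal(p,[0,-.015,.029]))
E
```

```text
t: 5.22
position: [0.5539, -0.014, 0.0294]
eef_rot: [-1.568, 0.158, -0.166]
ft_force: [1.7, -5.6, 0.8]
grip_width: -0.0001
[ 0.001  -0.0184  0.0294] [ 1.7 -5.6  0.8] (array([-0.002 ,  0.0007,  0.0068]), array([0.0017, 0.0003, 0.0035]))
```

Not yet at the stop by force; I continue in 1 mm steps until the force jumps.

```bash
for i in 1 2; do python3 -m handwheel '[[[0,0,0.003],[0,0,0],0],[[0,0,0.005],[0,0,0],0],[[0,0,0.007],[0,0,0],0]]' | grep -E "pos|ft"; done
```

```text
position: [0.5546, -0.0109, 0.0294]
ft_force: [1.3, -8.0, 2.2]
position: [0.5546, -0.0108, 0.0294]
ft_force: [-2.3, -20.3, 4.3]
```

Position is halted while the force rises to 20 N, at the expected y ≈ -15 mm, so the row is hard against the stop. I back off, rise and look.

```bash
python3 -m handwheel '[[[0,0,-0.03],[0,0,0],0],[[0,0,-0.06],[0,0,0],0],[[0,-0.1,-0.06],[0,0,0],0],[[0,-0.2,-0.06],[0,0,0],0],[[0.1,-0.2,-0.06],[0,0,0],0],[[0.2,-0.2,-0.06],[0,0,0],0],[[0.28,-0.2,-0.06],[0,0,0],0],[[0.28,-0.2,-0.06],[0,0,0],0]]'
python3 - <<'E'
from h import *
p=np.load("p.npy"); s=env.get_state(); print(local(p,s["position"]).round(4),s["ft_force"].round(1),goal(p,[-.115,-.014,.031]),goal(p,[-.115,-.014,.031],(1,0)),s["qpos"].round(2))
f,K,T=grab("top"); g,_,_=grab("scene")
a=cv2.resize(f[165:240,240:370,::-1],None,fx=4,fy=4,interpolation=cv2.INTER_CUBIC);b=cv2.resize(g[170:245,275:405,::-1],None,fx=4,fy=4,interpolation=cv2.INTER_CUBIC)
cv2.imwrite("pics/c2.png",np.vstack([a,b])[:600])
E
```

```text
t: 6.98
position: [0.6866, -0.0678, 0.1293]
eef_rot: [-1.575, 0.159, -0.163]
ft_force: [0.3, 0.0, 0.6]
grip_width: -0.0002
[ 0.1419 -0.0438  0.1293] [0.3 0.  0.6] (array([-0.5145,  0.1941,  0.0624]), array([0.0061, 0.0012, 0.0024])) (array([-0.5145,  0.1941,  0.0624]), array([0.0029, 1.0012, 0.0067])) [-0.17  0.28  1.64 -0.01  1.21  0.04]
```

View pics/c2.png

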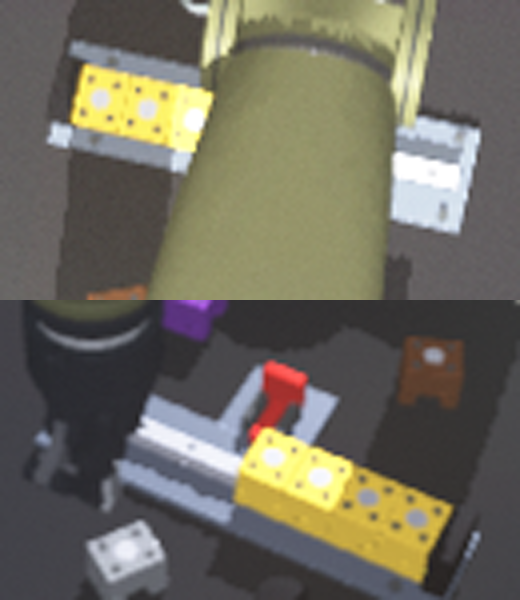

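The crop shows the four yellow carriages as one row, with the first against the black stop (scene crop (450,530)). The keeper is still out, with its lane free. I had a sign slip, so the arm is at +x, clear and high; I now move to the keeper's outer side.

```bash
python3 -m handwheel '[[[-0.12,0,0.062],[0,0,0],0],[[-0.24,0,0.062],[0,0,0],0],[[-0.36,0,0.062],[0,0,0],0],[[-0.515,0,0.062],[0,0,0],0],[[-0.515,0,0.062],[0,0,0],0],[[-0.515,0,0.062],[0,0,0],0],[[-0.515,0.06,0.062],[0.006,0.001,0.002],0],[[-0.515,0.06,0.062],[0.006,0.001,0.002],0]]'
python3 - <<'E'
from h import *
p=np.load("p.npy"); s=env.get_state(); print(local(p,s["position"]).round(4),s["ft_force"].round(1),goal(p,[-.115,-.014,.031]),goal(p,[-.075,-.014,.031]))
g,_,_=grab("scene")
cv2.imwrite("pics/c3.png",cv2.resize(g[150:245,275:405,::-1],None,fx=5,fy=5,interpolation=cv2.INTER_CUBIC))
E
```

```text
t: 8.07
position: [0.4372, 0.0151, 0.0964]
eef_rot: [-1.565, 0.167, -0.158]
ft_force: [0.7, -0.4, 0.5]
grip_width: 0.0001
[-0.1192 -0.0139  0.0964] [ 0.7 -0.4  0.5] (array([ 0.009 ,  0.1308, -0.0002]), array([ 0.0007,  0.0002, -0.0034])) (array([ 0.089 ,  0.1304, -0.0002]), array([ 0.0007,  0.0002, -0.0034]))
```

View pics/c3.png

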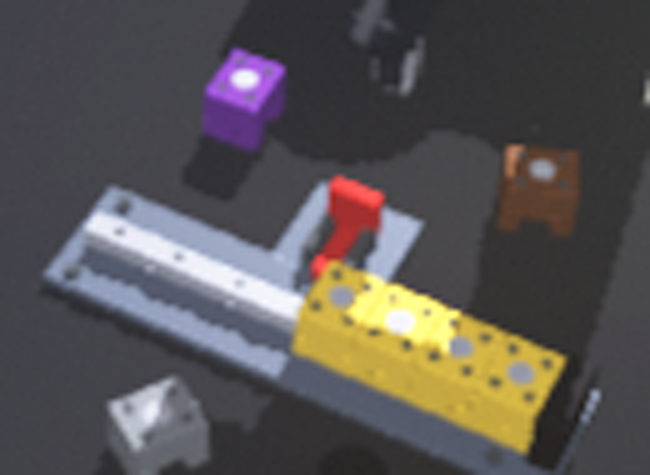

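The row is home and the fingers are behind the tab (crop (390,60) against the tab at (355,200)), with the purple and brown ones well to the side. I lower and push.

```bash
python3 -m handwheel '[[[0,0.05,0],[0,0,0],0],[[0,0.1,0],[0,0,0],0],[[0,0.13,0],[0,0,0],0],[[0,0.13,0],[0,0,0],0],[[0.02,0.13,0],[0,0,0],0],[[0.035,0.13,0],[0,0,0],0],[[0.045,0.13,0],[0,0,0],0],[[0.055,0.13,0],[0,0,0],0]]'
python3 - <<'E'
from h import *
p=np.load("p.npy"); s=env.get_state(); print(local(p,s["position"]).round(4),s["ft_force"].round(1),goal(p,[-.075,-.014,.031]))
E
```

```text
t: 9.12
position: [0.4652, 0.0094, 0.0329]
eef_rot: [-1.565, 0.165, -0.159]
ft_force: [-1.6, -0.0, 1.6]
grip_width: -0.0001
[-0.0906 -0.0137  0.0329] [-1.6 -0.   1.6] (array([ 0.0311,  0.0036, -0.0005]), array([ 0.0005,  0.0002, -0.0023]))
```

```bash
python3 -m handwheel '[[[0.006,0,0],[0,0,0],0],[[0.012,0,0],[0,0,0],0],[[0.018,0,0],[0,0,0],0],[[0.022,0,0],[0,0,0],0],[[0.026,0,0],[0,0,0],0],[[0.028,0,0],[0,0,0],0]]' | grep -E "pos|ft"
for i in 1 2; do python3 -m handwheel '[[[0.004,0,0],[0,0,0],0],[[0.006,0,0],[0,0,0],0],[[0.006,0,0],[0,0,0],0]]' | grep -E "pos|ft"; done
python3 -c "
from h import *
p=np.load('p.npy'); s=env.get_state(); print(local(p,s['position']).round(4))"
```

```text
position: [0.4789, 0.0065, 0.0327]
ft_force: [-1.9, 1.0, 1.8]
position: [0.4821, 0.0058, 0.0327]
ft_force: [-0.6, -1.0, 0.6]
position: [0.4843, 0.0053, 0.0326]
ft_force: [-5.1, 1.7, 3.2]
[-0.071  -0.0138  0.0326]
```

```bash
for i in 1 2; do python3 -m handwheel '[[[0.004,0,0],[0,0,0],0],[[0.008,0,0],[0,0,0],0],[[0.008,0,0],[0,0,0],0]]' | grep -E "pos|ft"; done
python3 -c "
from h import *
p=np.load('p.npy'); s=env.get_state(); print(local(p,s['position']).round(4))"
```

```text
position: [0.4848, 0.0052, 0.0324]
ft_force: [-15.8, 2.4, 14.9]
position: [0.4848, 0.0052, 0.0323]
ft_force: [-17.7, 3.9, 17.3]
[-0.0706 -0.0138  0.0323]
```

Stalled with 18 N, so it's at the hard end. I back off outward, rise, and check.

```bash
python3 -m handwheel '[[[-0.02,0,0],[0,0,0],0],[[-0.06,0,0],[0,0,0],0],[[-0.08,0,0],[0,0,0],0],[[-0.08,-0.1,0],[0,0,0],0],[[-0.08,-0.22,0],[0,0,0],0],[[-0.08,-0.32,-0.12],[0,0,0],0],[[-0.08,-0.4,-0.24],[0,0,0],0],[[-0.08,-0.4,-0.36],[0,0,0],0]]'
python3 -m handwheel '[[[0,0,-0.1],[0,0,0],0],[[0,0,-0.2],[0,0,0],0],[[0,0,-0.2],[0,0,0],0],[[0,0,-0.2],[0,0,0],0]]'
python3 - <<'E'
from h import *
p=np.load("p.npy")
f,K,T=grab("top"); g,_,_=grab("scene")
np.savez("end",f=f,K=K,T=T)
hsv=cv2.cvtColor(f,cv2.COLOR_RGB2HSV); w=np.zeros(f.shape[:2],bool); w[165:245,240:370]=1
for nm,m,z in(("y",w&(abs(hsv[...,0].astype(int)-26)<8)&(hsv[...,1]>110)&(hsv[...,2]>90),.048),("r",w&((hsv[...,0]<7)|(hsv[...,0]>173))&(hsv[...,1]>150)&(hsv[...,2]>60),.046)):
    v,u=np.nonzero(m); L=np.array([local(p,q) for q in unproj(K,T,np.c_[u,v],z)])*1e3; print(nm,np.percentile(L[:,:2],[1,99],axis=0).round(1).tolist())
a=cv2.resize(f[165:240,240:370,::-1],None,fx=4,fy=4,interpolation=cv2.INTER_CUBIC);b=cv2.resize(g[165:240,275:405,::-1],None,fx=4,fy=4,interpolation=cv2.INTER_CUBIC)
cv2.imwrite("pics/c4.png",np.vstack([a,b])[:600])
E
```

```text
t: 12.38
position: [0.4193, -0.1466, 0.234]
eef_rot: [-1.567, 0.176, -0.145]
ft_force: [0.5, -0.7, 0.6]
grip_width: 0.0001
t: 12.88
position: [0.3991, -0.2444, 0.2343]
eef_rot: [-1.566, 0.176, -0.146]
ft_force: [-0.8, 0.7, 0.6]
grip_width: -0.0001
y [[-22.8, 6.3], [21.1, 141.1]]
r [[-56.7, -23.7], [-13.5, -1.4]]
```

View pics/c4.png

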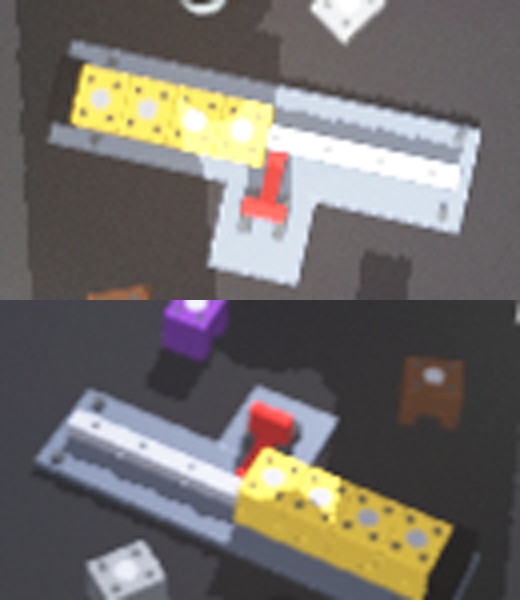

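The picture shows one touching row against the stop and the keeper in, behind the last carriage. The yellow free face printed +6 mm against the expected -4, which may be glare. I check by projecting the expected corners.

```bash
python3 - <<'E'
from h import *
p=np.load("p.npy"); d=np.load("end.npz"); K,T=d["K"],d["T"]
L=np.array([[22,-4,48],[-22,-4,48],[22,140,48],[-22,140,48],[-61,2,46],[-61,-30,46]])/1e3
print(((proj(K,T,fw(p,L))-[240,165]+.5)*4-.5).round(0).tolist())
o=np.load("top0.npz"); K0,T0=o["K"],o["T"]
dd=np.abs(o["f"].astype(int)-d["f"]).sum(2)
for nm,(u,v) in dict(spare=(327,166),jar=(290,161),pink=(312,138),brown=(270,243),purple=(334,251)).items():
    a=cv2.cvtColor(o["f"][v-14:v+15,u-14:u+15],7);b=cv2.cvtColor(d["f"][v-10:v+11,u-10:u+11],7)
    r=cv2.matchTemplate(a,b,cv2.TM_CCOEFF_NORMED);print(nm,cv2.minMaxLoc(r)[1::2])
E
```

```text
[[273.0, 105.0], [260.0, 163.0], [83.0, 64.0], [70.0, 122.0], [241.0, 213.0], [284.0, 223.0]]
spare (0.9630588889122009, (4, 4))
jar (0.9382330775260925, (4, 4))
pink (0.9994085431098938, (4, 4))
brown (0.9339404106140137, (4, 4))
purple (0.9928736686706543, (4, 4))
```

```bash
python3 -c "
from workcell import env
print(env.close_job(), env.get_state()['t'])"
```

```text
the job is handed in; nothing more can be done
the job is handed in; nothing more can be done
```

The four yellow carriages are hard against the black stop as one touching row, and the red keeper is fully in behind them. I handed the job in at about 13 s of robot time, with the arm raised clear and touching nothing. No verdict came back.

- **Row:** I pushed it slowly from its free end until it stalled at about 20 N. The finger stopped at y ≈ -15 mm, which is where it should be with the last carriage's free face at -4 mm.
- **Keeper:** I pushed it by its tab until it stalled at about 18 N in x. The push also showed about 17 N upward on the tool. That was not expected, and I didn't find its cause. In the last picture the tab's outer corners lie within about 2 mm of the fully-in position.
- **Other checks:** the row's corners in the last picture match the home position to about 1–2 mm. The spare, the jar and the pink, brown and purple look-alikes had not moved. I did not check the glue, driver, scraper, spool or mug by picture.
- **Disagreement:** one automatic colour measurement put the row's free end at +6 mm instead of -4 mm. Glare on the top faces probably threw it off, because the edges in the picture agree with -4 mm.
- **Slip:** after the row push I moved sideways the wrong way once. The tool was high and clear, at 129 mm, and touched nothing.

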